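Park the sanding block under its drag spring

ROBOT

A 6-joint arm with a two-finger parallel gripper is mounted at the origin on the work surface. World frame = base frame: x ahead of the robot, y to its left, z up, the work surface at z = 0. Lengths are in m, angles in rad, forces in N, time in s.
With the tool pointing down it reaches from about 0.375 to 0.9 m from the base axis. Payload 3.1 kg.
Tool frame: the origin (TCP) lies on the centre line of the jaws, within the pads' length; the fingertips stand 19 mm ahead of it and the grasp point (between the pads) is the TCP; z points along the fingers, y is the line along which they close (so a half turn about z gives the same grasp; the last joint's range is limited). The gripper opens to 85 mm and grips with 20 to 120 N. Pads are 22 mm wide; open, the fingers measure 114 mm over their backs; the gripper's body (76 mm by 85 mm) begins 54 mm behind the grasp point. The pads swing forward as they close: fully open they stand 13 mm farther back than shut.
Start: joints at [-0.178, 0.527, 1.433, -0, 1.181, -0.178], TCP at [0.625, 0, 0.25] pointing down, gripper open.
Joint ranges: [-3.08, 3.08], [-0.75, 2.2], [0.22, 2.44], [-1.43, 4.57], [0, 2.65], [-2.85, 2.85]. Speed limits (rad/s): [2.79, 2.79, 3.14, 3.14, 3.14, 3.14].

INTERFACE

Orientations are given as a unit quaternion [x, y, z, w].
In Python, from station import manip gives the robot as it stands.
- The arm moves only by the tool servo_tool, never from a script. Its argument "rows" is a list that holds one entry, the list of rows, each a list of 7 numbers: the turn, a rotation vector about the tool's x, y, z in degrees, then the shift along the tool's x, y, z in m, then the gripper command: -1 is shut, 1 is fully open, values between are in proportion. In form: [[[wx, wy, wz, tx, ty, tz, jaw], ...]]. A call has 1 to 8 rows; each row shifts and turns the commanded pose from where the row before left it, along the tool's axes as they then stand; what a row does not reach is not made up. A row lasts 1/12 s, in which the tool goes at most 41.7 mm and 7.16 degrees, less where a joint would pass 70% of its speed; a pose out of reach is approached as far as the arm can. A call is refused whole if a number of a shift passes 0.0417 or a number of a turn 7.16, either way. A call with a gripper value outside its range is refused whole. The fingers move at their own pace and stop on an object; "squeeze" is the grip in N (left out, the last holds). Time passes only in rows, so rows that do not move let the fingers close. It gives the time, the measured TCP pose, the force, the opening and the grip force at its end, in the units of the state.
- manip.sense(): the state, without advancing time (a new reading comes with each control period).
- manip.snapshot(name): name is "scene" or "side" or "wrist"; returns the picture (420x560x3 uint8, blue, green, red); there is no depth.
- manip.camera_info(name): a dict with "K" (3x3 intrinsics, pixels), "camera_from_world" (4x4, takes a point from world to camera coordinates). Camera axes: x right, y down, z forward; pixel columns grow to the right and rows downward; lengths in m; the calibration is good to about 2 mm. A picture is of the moment at which its call begins: read the wrist's pose just before it. camera_info takes no time and is no camera call; for the wrist camera it gives the pose at the moment of the call.
- manip.sign_off(): hands the job in; it is judged then, once.
The state is a dict: "t": time; "q": joint angles; "qd": joint speeds; "tau": joint torques, N m; "tcp_pos": TCP position; "tool_rot": TCP orientation; "force": force on the tool from outside, world axes, zero at the start; "ft_torque": the same for the moment, N m; "finger_gap": opening from 0.0 (shut) to 1.0 (fully open); "gripper_force": force on a finger pad.
Only numpy, scipy, OpenCV 4.12 (cv2) and the standard library are available. Lean on these libraries where they do the work, as an engineer would, in place of code of your own. Each camera call takes 0.05 s, during which the arm holds its last target. There are 200 camera calls.

TASK

Park the sanding block in its spring dock: press it down hard with a fingertip on its thumb step, against the sprung floor, and keep it pressed while you slide it under the red bar and the drag spring until its nose is fully home against the red end stop; then let go. Push it only, never lift it, and leave the jar, the bowl and the finial where they stand.

Things in the scene. Friction and masses are not known exactly. Their poses are not given: they have to be found in the camera images.
- dock: Spring dock, fixed to the bench: dark steel base 265 x 120 mm, two straight aluminium side rails (inner faces 79 mm apart, tops 33 mm above the bench), open at the entry end. Origin at bench height on the centreline, 140 mm from the entry end. x points along the rails the way the block slides home, z up. Side posts of the bar stand at y = +-48 to 59 mm.
- dock_floor (a joint): Sprung grey floor the block lies on: how far it is pressed down (m), always level. 0 = up (floor 21 mm above the bench), 0.009 = hard down. Takes about 3 N on the block to start, 8 N for 5 mm, 12 N for 9 mm. The block passes below the bar only with the floor more than 5 mm down; let go under the bar, it rises until the bar stops it.
- leaf (a joint): Drag spring behind the bar: steel leaf 36 mm wide, 46 mm long, sloping down along the dock's x. Angle (rad) by which it is pushed up, 0 = free. The passing block lifts it, against a few newtons.
- sanding_block: Loose wooden sanding block, red sole, blue stripe across its front part: 130 long, 76 wide, 30 mm high, about 0.2 kg, lying on the floor between the rails, its x along the dock's x. Origin: centre of the underside; x to the nose, z up. The front 85 mm is full height: with the floor up its top is 51 mm above the bench, 5 mm too high for the bar. Home, its origin is at x = 47 mm in the dock's frame.
- thumb_step (a point): On the block: middle of the thumb step, the flat landing 45 mm long at the block's rear (block x = -65 to -20 mm), 23 mm above the underside (44 mm above the bench with the floor up). In front of it, 22.5 mm from this point, a vertical face 7 mm high faces backwards for pushing. Home, that face is 18 mm short of the bar.
- nose (a point): Point on the block: middle of the nose (front) face, 15 mm above the underside.
- bar (a point): On the dock: middle of the lower edge, entry side, of the red bar that spans the rails (dock x = 45 to 53 mm). Underside 46 mm, top 55 mm above the bench; bolt heads on its ends reach 58 mm.
- stop (a point): On the dock: middle of the face (dock x = 112 mm) of the red end stop that the nose must reach; this point is 36 mm, the stop's top 50 mm above the bench.
- wax_jar: Loose jar of wax with a brass lid, 60 mm diameter, 65 mm high, standing beside the dock; origin at the centre of its underside. Leave it alone.
- bowl: Loose small turned wooden bowl, 90 mm diameter, 45 mm high; origin at the centre of its underside. Leave it alone.
- finial: Loose turned pale wooden finial (small spindle with a round foot), 52 mm diameter, 66 mm high; origin at the centre of its underside. Leave it alone.
Not all that is in view belongs to the job. Leave any green or turquoise look-alike of the sanding_block alone.

How it is judged:
On the way, in this order (a step that is already met when the one before it is completed fails the run):
1. the block is pressed down by the fingers while its nose is still short of the bar (value of joint dock_floor above 0.0045 m and x of nose in the frame of dock below 0.052 m and contact force between the fingers and sanding_block above 3 N), for 0.05 s.
2. still pressed by the fingers, its nose goes past the bar, under the drag spring (value of joint dock_floor above 0.0035 m and x of nose in the frame of dock above 0.065 m and contact force between the fingers and sanding_block above 3 N), for 0.05 s.
At the end, for the whole second after the job is handed in: The block's nose is within 5 mm of the end stop, the block lies flat and at rest, held down under the bar (floor still at least 3 mm down), and jar, bowl and finial are within 20 mm of where they stood (x of nose in the frame of dock above 0.107 m and value of joint dock_floor above 0.003 m and linear speed of sanding_block below 0.01 m/s and angle between sanding_block's own z axis and vertical below 0.1 rad and distance of each of wax_jar, bowl, finial from where it was at the start of the episode below 0.02 m); the robot touches nothing.
It fails at once if the block is lifted or tipped out of the dock (z of sanding_block in the frame of dock above 0.031 m or angle between sanding_block's own z axis and vertical above 0.25 rad).
It fails at once if the wax_jar is knocked over or moved (distance of wax_jar from where it was at the start of the episode above 0.03 m or angle between wax_jar's own z axis and vertical above 0.4 rad).
It fails at once if the bowl is knocked over or moved (distance of bowl from where it was at the start of the episode above 0.03 m or angle between bowl's own z axis and vertical above 0.4 rad).
It fails at once if the finial is knocked over or moved (distance of finial from where it was at the start of the episode above 0.03 m or angle between finial's own z axis and vertical above 0.4 rad).
It also fails if it takes over 35 s, if anything falls off the work surface, if the arm or the gripper's body presses on something with over 40 N, if the wrist force passes 120 N, or if a joint passes its speed limit or range.

## Working session

There is one attempt and no reset: what is moved stays moved. The work goes in short steps, Python scripts to look and compute and a tool call to move; the robot and the scene stay as the last step left them, time stands still between calls to the robot, and variables do not carry over. Pictures are saved under pics/ and viewed, at most 10 in all, crops included, and the job is handed in when it is done.

Besides the shell and the picture viewer there is one more tool, called after "Emit:" by a JSON object that holds its "op" and its "data". servo_tool: Moves the arm, as the interface text tells. Its arguments: {"type":"object","properties":{"rows":{"type":"array","items":{"type":"array","items":{"type":"array","items":{"type":"number"}}}},"squeeze":{"type":"number"}},"required":["rows"]}

```bash
mkdir -p pics; python3 - <<'E'
from station import manip
import cv2
for n in ("scene","side"):
    cv2.imwrite(f"pics/{n}0.png",manip.snapshot(n))
    c=manip.camera_info(n);print(n,c)
print(manip.sense())
E
```

```text
scene {'K': array([[404.16795465,   0.        , 282.45679331],
       [  0.        , 404.16795465, 208.61690623],
       [  0.        ,   0.        ,   1.        ]]), 'camera_from_world': array([[ 0.86618831,  0.49934233, -0.01936643, -0.46132614],
       [ 0.29595478, -0.54383632, -0.78527246, -0.10555587],
       [-0.40265194,  0.67446223, -0.6188474 ,  1.25562141],
       [ 0.        ,  0.        ,  0.        ,  1.        ]])}
side {'K': array([[397.61833018,   0.        , 277.15765536],
       [  0.        , 397.61833018, 209.81942415],
       [  0.        ,   0.        ,   1.        ]]), 'camera_from_world': array([[ 0.99849767, -0.05361874, -0.01128846, -0.52584995],
       [-0.04513188, -0.6879552 , -0.72434851,  0.07238994],
       [ 0.0310727 ,  0.72376977, -0.68934158,  0.93465462],
       [ 0.        ,  0.        ,  0.        ,  1.        ]])}
{'t': 0.1, 'q': array([-1.78502748e-01,  5.28370297e-01,  1.43381022e+00, -2.92834473e-05,
        1.18139045e+00, -1.78495334e-01]), 'qd': array([-0.00050268, -0.00420048, -0.00305353,  0.0004676 , -0.00212721,
        0.00020778]), 'tau': array([ 4.33945943e-04, -4.43301880e+01, -1.78587180e+01, -2.04061280e-04,
        3.88642526e-03,  1.10165692e-05]), 'tcp_pos': array([6.24376386e-01, 1.32616201e-04, 2.49421751e-01]), 'tool_rot': array([ 7.07105116e-01,  7.07107754e-01, -5.75261366e-04, -8.04791899e-04]), 'force': array([-0.11293894, -1.2688882 ,  0.75975425]), 'ft_torque': array([ 0.08543405, -0.00357731, -0.0102334 ]), 'gripper_force': 0.0, 'finger_gap': 0.9981822024933394}
```

View pics/scene0.png

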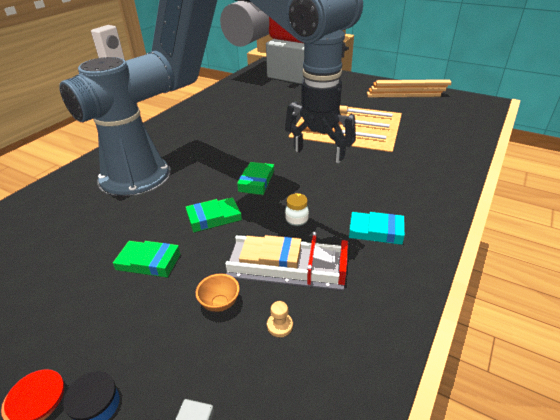

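View pics/side0.png

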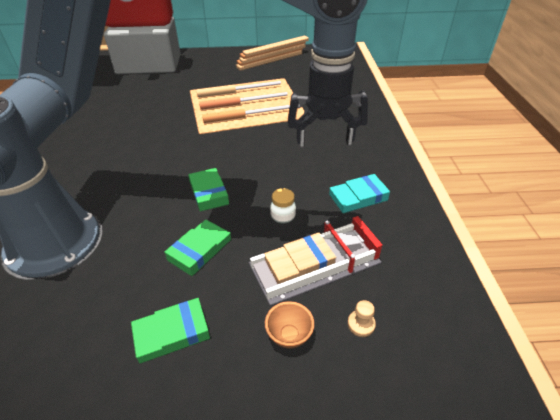

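The real block is the wooden one in the dock: scene (270,250), side (300,258). The look-alikes are green at scene (213,213), (147,257) and (256,177), and turquoise at (377,227). I'll check it in a close crop.

```bash
python3 - <<'E'
import cv2,numpy as np
a=cv2.imread("pics/scene0.png")[225:295,215:360]
b=cv2.imread("pics/side0.png")[210:305,240:390]
cv2.imwrite("pics/c1.png",cv2.resize(a,None,fx=5.5,fy=5.5,interpolation=3))
cv2.imwrite("pics/c2.png",cv2.resize(b,None,fx=5,fy=5,interpolation=3))
E
```

```text
(no output)
```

View pics/c1.png

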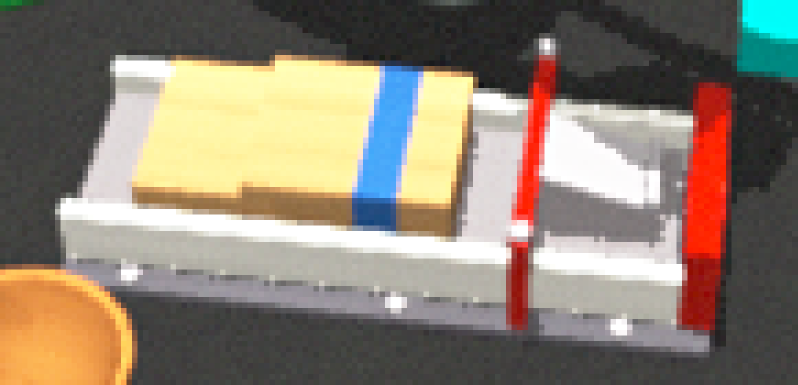

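View pics/c2.png

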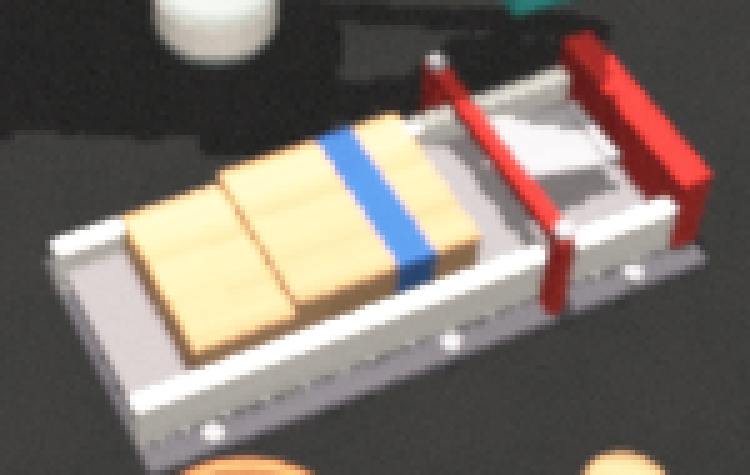

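```bash
cat > h.py <<'E'
from station import manip
import numpy as np
from scipy.optimize import least_squares
def proj(n,P,c=None):
    c=c or manip.camera_info(n); p=np.c_[P,np.ones(len(P))]@c["camera_from_world"].T
    q=p[:,:3]@c["K"].T; return q[:,:2]/q[:,2:]
E
python3 - <<'E'
from h import *
# block pts (bx,by,z) then dock pts
B=np.array([[-65,38,44],[-65,-38,44],[-20,38,51],[-20,-38,51],[65,38,51],[65,-38,51]])/1e3
D=np.array([[49,53.5,58],[49,-53.5,58]])/1e3
S=dict(scene=([[173,60],[135,187],[274,55],[243,183],[474,73],[458,208],[546,45],[519,230]],5.5,[215,225]),
 side=([[125,213],[192,354],[220,172],[295,305],[403,113],[478,240],[435,60],[563,230]],5,[240,210]))
def f(p,k):
    x,y,a,s=p; R=np.array([[np.cos(a),-np.sin(a)],[np.sin(a),np.cos(a)]])
    P=np.r_[B+[s,0,0],D]; P[:,:2]=P[:,:2]@R.T+[x,y]
    return np.concatenate([(proj(n,P)-((np.array(S[n][0])+.5)/S[n][1]-.5+S[n][2])) for n in k]).ravel()
for k in (["scene"],["side"],["scene","side"]):
    r=least_squares(f,[.6,-.3,.3,-.03],args=(k,)); print(k,r.x.round(4),np.abs(r.fun).max().round(2), np.sqrt((r.fun**2).mean()).round(2))
x,y,a,s=r.x
for nm,d in dict(step=s-.0425,face=s-.02,nose=s+.065,bar=.045,homestep=.0045,homeface=.027).items(): print(nm,(x+d*np.cos(a)).round(4),(y+d*np.sin(a)).round(4))
E
```

```text
['scene'] [ 0.6111 -0.1015  0.374  -0.0438] 0.8 0.4
['side'] [ 0.6093 -0.1044  0.347  -0.0439] 1.15 0.53
['scene', 'side'] [ 0.6105 -0.1026  0.3588 -0.0442] 1.81 0.72
step 0.5293 -0.1331
face 0.5503 -0.1252
nose 0.6299 -0.0953
bar 0.6526 -0.0868
homestep 0.6147 -0.1011
homeface 0.6357 -0.0932
```

The pose fits the given sizes. The dock is at (0.6105, -0.1026) with yaw 20.6°, and the nose is at dock x of about 21 mm. I'll shut the jaws, go above the thumb step and turn tool x along the dock.

Emit:
{"op": "servo_tool", "data": {"rows": [[[0,0,0,-0.0327,-0.0223,0,-1],[0,0,0,-0.0327,-0.0223,0,-1],[0,0,0,-0.0327,-0.0223,0,-1],[0,0,0,-0.0327,-0.0223,0,-1],[0,0,6.94,0,0,0,-1],[0,0,6.94,0,0,0,-1],[0,0,6.94,0,0,0,-1],[0,0,6.94,0,0,0,-1]]]}}

```text
t: 0.77
tcp_pos: [0.5352, -0.1312, 0.25]
tool_rot: [0.858, 0.514, -0.0, -0.0]
force: [0.1, -1.0, 0.0]
finger_gap: -0.002
gripper_force: 0.0
```

Emit:
{"op": "servo_tool", "data": {"rows": [[[0,0,6.94,0,0,0.02,-1],[0,0,6.94,0,0,0.02,-1],[0,0,6.94,0,0,0.03,-1],[0,0,6.94,0,0,0.03,-1],[0,0,6.94,0,0,0.03,-1],[0,0,6.94,0,0,0.02,-1],[0,0,0,0,0,0,-1],[0,0,0,0,0,0,-1]]]}}

```text
t: 1.43
tcp_pos: [0.535, -0.1304, 0.0993]
tool_rot: [0.984, 0.18, -0.001, -0.001]
force: [-0.3, -0.0, -0.4]
finger_gap: 0.002
gripper_force: 0.0
```

```bash
cat >> h.py <<'E'
from scipy.spatial.transform import Rotation
O=np.array([.6105,-.1026,0]);A=.3588
def where():
    s=manip.sense(); M=Rotation.from_euler('z',A).as_matrix()
    print('t',round(s['t'],2),'tcp',s['tcp_pos'].round(4),'dock',((s['tcp_pos']-O)@M).round(4),'F dock',(s['force']@M).round(1),'toolx deg',np.degrees(np.arctan2(*Rotation.from_quat(s['tool_rot']).as_matrix()[[1,0],0])).round(2),Rotation.from_quat(s['tool_rot']).as_matrix()[:,2].round(3),'gap',s['finger_gap'].round(3))
E
python3 - <<'E'
from h import *
import cv2
where()
a=manip.snapshot('side')[190:310,220:400]; b=manip.snapshot('wrist')
cv2.imwrite('pics/d.png',np.vstack([cv2.resize(a,(450,300),interpolation=3),cv2.resize(b,(450,300))]))
E
```

```text
Traceback (most recent call last):
  File "h.py", line 11, in where
    print('t',round(s['t'],2),'tcp',s['tcp_pos'].round(4),'dock',((s['tcp_pos']-O)@M).round(4),'F dock',(s['force']@M).round(1),'toolx deg',np.degrees(np.arctan2(*Rotation.from_quat(s['tool_rot']).as_matrix()[[1,0],0])).round(2),Rotation.from_quat(s['tool_rot']).as_matrix()[:,2].round(3),'gap',s['finger_gap'].round(3))
                                                                                                                                                                                                                                                                                                       ^^^^^^^^^^^^^^^^^^^^^
AttributeError: 'float' object has no attribute 'round'
```

```bash
sed -i "s/,'gap',s\['finger_gap'\].round(3)//" h.py
python3 - <<'E'
from h import *
import cv2
where()
a=manip.snapshot('side')[190:310,220:400]; b=manip.snapshot('wrist')
cv2.imwrite('pics/d.png',np.vstack([cv2.resize(a,(450,300),interpolation=3),cv2.resize(b,(400,300))[:, :] if 0 else cv2.resize(b,(450,300))]))
E
```

```text
t 1.43 tcp [ 0.535  -0.1304  0.0993] dock [-0.0805  0.0005  0.0993] F dock [-0.3  0.1 -0.4] toolx deg 20.77 [-0.003  0.001 -1.   ]
```

View pics/d.png

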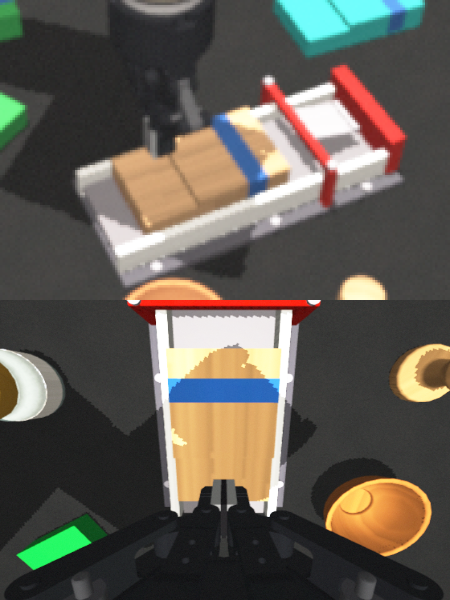

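The side crop shows the fingers over the step, behind the face. The wrist crop shows the dock symmetric about the tool (bar middle at x≈223, tool at 225). I'll descend to feel for contact.

Emit:
{"op": "servo_tool", "data": {"rows": [[[0,0,0,0,0,0.015,-1],[0,0,0,0,0,0.015,-1],[0,0,0,0,0,0.004,-1],[0,0,0,0,0,0.002,-1],[0,0,0,0,0,0.002,-1],[0,0,0,0,0,0.001,-1],[0,0,0,0,0,0,-1],[0,0,0,0,0,0,-1]]]}}

```text
t: 2.2
tcp_pos: [0.5366, -0.1311, 0.0624]
tool_rot: [0.984, 0.179, 0.001, 0.001]
force: [0.5, 0.8, 3.9]
finger_gap: -0.002
gripper_force: 2.0
```

```bash
python3 -c "from h import *;where()"
```

```text
t 2.2 tcp [ 0.5366 -0.1311  0.0624] dock [-0.0792 -0.0007  0.0624] F dock [0.7 0.6 3.9] toolx deg 20.62 [ 0.002 -0.001 -1.   ]
```

Emit:
{"op": "servo_tool", "data": {"rows": [[[0,0,0,0,0,0.002,-1],[0,0,0,0,0,0.002,-1],[0,0,0,0,0,0.002,-1],[0,0,0,0,0,0.002,-1],[0,0,0,0,0,0.002,-1],[0,0,0,0,0,0,-1],[0,0,0,0,0,0,-1]]]}}

```text
t: 2.78
tcp_pos: [0.5366, -0.1311, 0.0539]
tool_rot: [0.984, 0.179, 0.001, 0.001]
force: [-2.1, 0.1, 19.0]
finger_gap: -0.0
gripper_force: 9.2
```

```bash
python3 -c "from h import *;where()"
```

```text
t 2.78 tcp [ 0.5366 -0.1311  0.0539] dock [-0.0793 -0.0008  0.0539] F dock [-1.9  0.8 19. ] toolx deg 20.62 [ 0.002 -0.001 -1.   ]
```

The floor is down about 9 mm at 19 N, so I'll slide forward.

Emit:
{"op": "servo_tool", "data": {"rows": [[[0,0,0,0.003,0,0,-1],[0,0,0,0.003,0,0,-1],[0,0,0,0.003,0,0,-1],[0,0,0,0.003,0,0,-1],[0,0,0,0.003,0,0,-1],[0,0,0,0.003,0,0,-1],[0,0,0,0,0,0,-1]]]}}

```text
t: 3.37
tcp_pos: [0.5494, -0.125, 0.0539]
tool_rot: [0.984, 0.18, -0.003, -0.0]
force: [-11.3, -4.4, 23.9]
finger_gap: -0.001
gripper_force: 12.0
```

```bash
python3 - <<'E'
from h import *
import cv2
where()
cv2.imwrite('pics/e.png',cv2.resize(manip.snapshot('side')[200:300,230:390],None,fx=4,fy=4,interpolation=3))
E
```

```text
t 3.37 tcp [ 0.5494 -0.125   0.0539] dock [-0.0651  0.0005  0.0539] F dock [-12.1  -0.2  23.9] toolx deg 20.73 [-0.007 -0.001 -1.   ]
```

View pics/e.png

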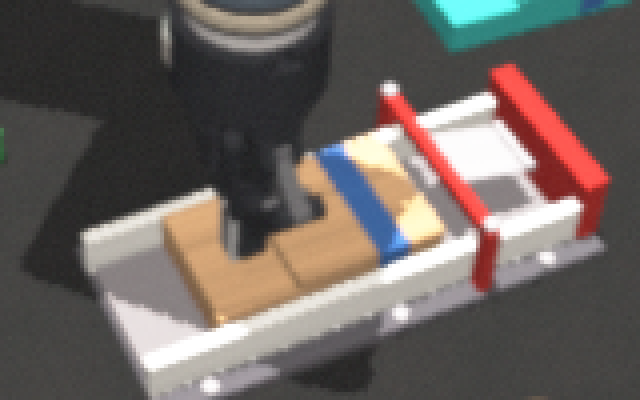

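The block is level, pressed down and moving, and the nose edge (440,240) is approaching the bar. I'll carry on.

Emit:
{"op": "servo_tool", "data": {"rows": [[[0,0,0,0.004,0,0,-1],[0,0,0,0.004,0,0,-1],[0,0,0,0.004,0,0,-1],[0,0,0,0.004,0,0,-1],[0,0,0,0.004,0,0,-1],[0,0,0,0.004,0,0,-1],[0,0,0,0.004,0,0,-1]]]}}

```text
t: 4.0
tcp_pos: [0.5749, -0.1154, 0.054]
tool_rot: [0.984, 0.18, -0.004, -0.0]
force: [-12.3, -4.9, 22.9]
finger_gap: -0.0
gripper_force: 11.9
```

```bash
python3 -c "from h import *;where()"
```

```text
t 4.0 tcp [ 0.5749 -0.1154  0.054 ] dock [-0.0378  0.0005  0.054 ] F dock [-13.3  -0.3  22.9] toolx deg 20.73 [-0.008 -0.001 -1.   ]
```

Emit:
{"op": "servo_tool", "data": {"rows": [[[0,0,0,0.004,0,0,-1],[0,0,0,0.004,0,0,-1],[0,0,0,0.004,0,0,-1],[0,0,0,0.004,0,0,-1],[0,0,0,0.004,0,0,-1],[0,0,0,0.004,0,0,-1],[0,0,0,0.004,0,0,-1]]]}}

```text
t: 4.58
tcp_pos: [0.6008, -0.1058, 0.0539]
tool_rot: [0.984, 0.18, -0.005, -0.0]
force: [-16.0, -6.7, 24.8]
finger_gap: -0.001
gripper_force: 12.4
```

```bash
python3 -c "from h import *;where()"
```

```text
t 4.58 tcp [ 0.6008 -0.1058  0.0539] dock [-0.0102  0.0004  0.0539] F dock [-17.4  -0.7  24.8] toolx deg 20.75 [-0.01  -0.001 -1.   ]
```

Emit:
{"op": "servo_tool", "data": {"rows": [[[0,0,0,0.003,0,0,-1],[0,0,0,0.003,0,0,-1],[0,0,0,0.003,0,0,-1],[0,0,0,0.003,0,0,-1],[0,0,0,0.003,0,0,-1],[0,0,0,0.003,0,0,-1],[0,0,0,0,0,0,-1]]]}}

```text
t: 5.17
tcp_pos: [0.6174, -0.0994, 0.0539]
tool_rot: [0.984, 0.18, -0.005, -0.0]
force: [-13.3, -4.2, 22.6]
finger_gap: 0.003
gripper_force: 11.4
```

```bash
python3 - <<'E'
from h import *
import cv2
where()
cv2.imwrite('pics/f.png',cv2.resize(manip.snapshot('side')[200:300,230:390],None,fx=4,fy=4,interpolation=3))
E
```

```text
t 5.17 tcp [ 0.6174 -0.0994  0.0539] dock [0.0076 0.0006 0.0539] F dock [-13.9   0.8  22.6] toolx deg 20.74 [-0.01  -0.001 -1.   ]
```

View pics/f.png

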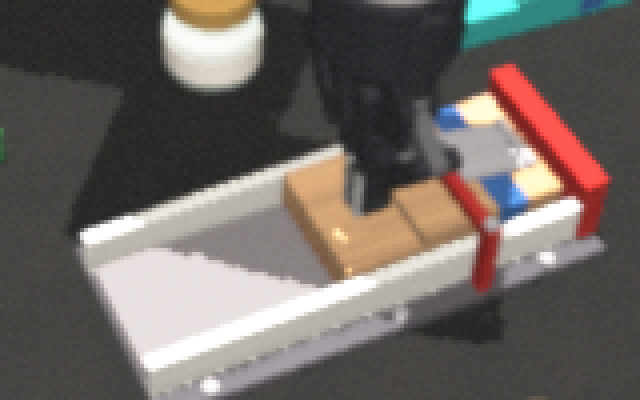

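The block is under the bar and the leaf, with the nose a few mm short of the stop (around (560,185)). I'll push on gently until the force rises.

Emit:
{"op": "servo_tool", "data": {"rows": [[[0,0,0,0.002,0,0,-1],[0,0,0,0.002,0,0,-1],[0,0,0,0.002,0,0,-1],[0,0,0,0,0,0,-1]]]}}

```text
t: 5.55
tcp_pos: [0.6229, -0.0974, 0.0539]
tool_rot: [0.984, 0.18, -0.005, -0.0]
force: [-13.4, -4.9, 22.3]
finger_gap: -0.003
gripper_force: 11.3
```

```bash
python3 -c "from h import *;where()"
```

```text
t 5.55 tcp [ 0.6229 -0.0974  0.0539] dock [0.0134 0.0005 0.0539] F dock [-14.2   0.1  22.3] toolx deg 20.74 [-0.011 -0.001 -1.   ]
```

Emit:
{"op": "servo_tool", "data": {"rows": [[[0,0,0,0.002,0,0,-1],[0,0,0,0.002,0,0,-1],[0,0,0,0,0,0,-1]]]}}

```text
t: 5.8
tcp_pos: [0.6268, -0.0961, 0.0539]
tool_rot: [0.984, 0.18, -0.005, -0.0]
force: [-13.7, -4.1, 22.3]
finger_gap: 0.0
gripper_force: 14.2
```

```bash
python3 -c "from h import *;where()"
```

```text
t 5.8 tcp [ 0.6268 -0.0961  0.0539] dock [0.0175 0.0004 0.0539] F dock [-14.3   1.   22.3] toolx deg 20.74 [-0.01  -0.001 -1.   ]
```

Emit:
{"op": "servo_tool", "data": {"rows": [[[0,0,0,0.002,0,0,-1],[0,0,0,0.001,0,0,-1],[0,0,0,0,0,0,-1]]]}}

```text
t: 6.05
tcp_pos: [0.6269, -0.0959, 0.0539]
tool_rot: [0.984, 0.181, -0.008, -0.0]
force: [-18.5, -8.3, 25.2]
finger_gap: -0.001
gripper_force: 16.2
```

```bash
python3 - <<'E'
from h import *
import cv2
where()
cv2.imwrite('pics/g.png',cv2.resize(manip.snapshot('side')[205:270,300:390],None,fx=7,fy=7,interpolation=3))
E
```

```text
t 6.05 tcp [ 0.6269 -0.0959  0.0539] dock [0.0177 0.0005 0.0539] F dock [-20.2  -1.3  25.2] toolx deg 20.8 [-0.016 -0.002 -1.   ]
```

View pics/g.png

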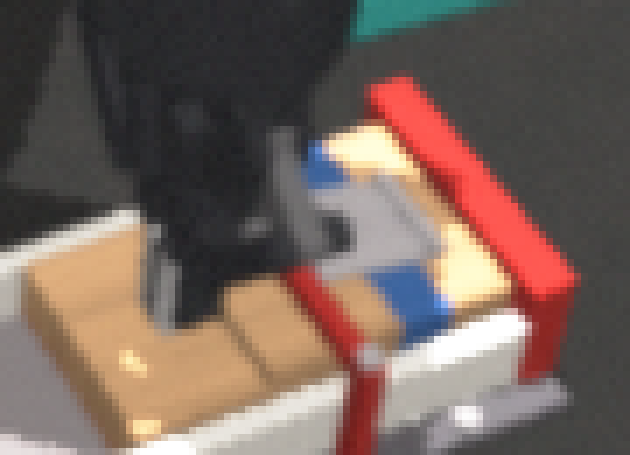

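The TCP has stopped and the push rose to 20 N, and the nose is against the stop. I'll lift straight off, then step back.

Emit:
{"op": "servo_tool", "data": {"rows": [[[0,0,0,0,0,-0.004,-1],[0,0,0,0,0,-0.004,-1],[0,0,0,-0.002,0,-0.005,-1],[0,0,0,-0.003,0,-0.006,-1],[0,0,0,-0.005,0,-0.01,-1],[0,0,0,0,0,-0.025,-1],[0,0,0,0,0,-0.035,-1],[0,0,0,0,0,-0.035,-1]]]}}

```text
t: 6.77
tcp_pos: [0.6243, -0.0971, 0.1764]
tool_rot: [0.984, 0.179, -0.0, -0.0]
force: [0.5, 0.4, 0.4]
finger_gap: -0.001
gripper_force: 0.0
```

Emit:
{"op": "servo_tool", "data": {"rows": [[[0,0,0,-0.04,0,-0.03,-1],[0,0,0,-0.04,0,-0.03,-1],[0,0,0,-0.02,0,0,-1],[0,0,0,0,0,0,-1],[0,0,0,0,0,0,-1],[0,0,0,0,0,0,-1]]]}}

```text
t: 7.27
tcp_pos: [0.5445, -0.1278, 0.2257]
tool_rot: [0.984, 0.179, 0.001, 0.0]
force: [0.1, -0.3, -0.3]
finger_gap: -0.001
gripper_force: 0.0
```

```bash
python3 - <<'E'
from h import *
import cv2
where()
a=cv2.resize(manip.snapshot('side')[195:345,230:410],(480,400),interpolation=3)
b=cv2.resize(manip.snapshot('scene')[225:295,270:360],(240,187),interpolation=3)
c=np.zeros((590,480,3),np.uint8);c[:400]=a;c[400:587,:240]=b
cv2.imwrite('pics/h.png',c)
E
```

```text
t 7.27 tcp [ 0.5445 -0.1278  0.2257] dock [-0.0706 -0.0004  0.2257] F dock [-0.  -0.3 -0.3] toolx deg 20.59 [ 0.002 -0.    -1.   ]
```

View pics/h.png

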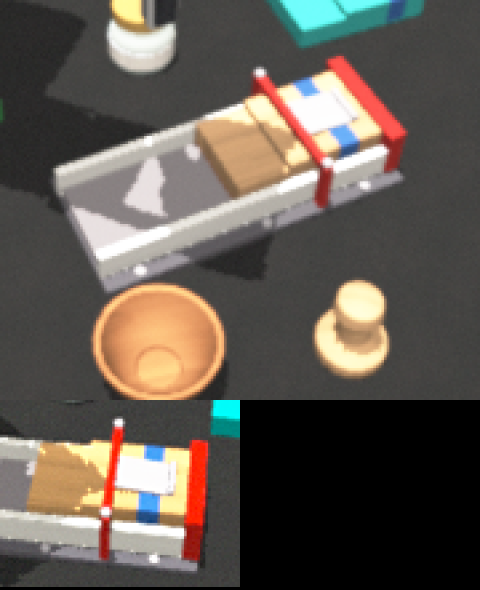

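The block sits under the bar with its nose at the stop: (385,145) in the side crop, (188,500) in the scene crop. The bowl, finial and jar look untouched, so I'm handing in.

```bash
python3 -c "from station import manip;print(manip.sign_off())"
```

```text
the job is handed in; nothing more can be done
None
```

I parked the sanding block under the bar with its nose against the end stop, released it and handed the job in at about 7.3 s; sign-off gave no verdict, but in the last pictures the jar, bowl and finial appeared untouched.

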